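# Lay out gearbox parts on their outline pads

### The job

Lay the stripped gearbox parts out for reassembly: set the ball bearing, the spacer sleeve, the hexagon nut and the bearing cap each on the rubber pad that shows its outline, flat and centred on the outline, the long bearing cap also lined up with its rectangle. Set the parts down rather than dropping them, and leave the spray can and the drum standing where they are.

Things in the scene. Friction and masses are not known exactly. Their poses are not given: they have to be found in the camera images.
- bearing: double-row ball bearing of bright steel, 62 mm outside, 30 mm bore, 24 mm high, balls showing between two rings, about 0.3 kg. Origin: centre of its underside, z up; starts resting level on the bench.
- sleeve: plain steel spacer sleeve (short tube) standing on end, 42 mm outside, 30 mm bore, 36 mm high, about 0.18 kg. Origin: centre of its underside, z up; starts resting level on the bench.
- nut: large dark steel hexagon nut lying flat, 46 mm across flats, 53 mm across corners, 28 mm bore, 26 mm high, about 0.25 kg; its own x axis stands square on one flat, so flats face 0, 60, 120.. degrees from x. Origin: centre of its underside, z up; starts resting level on the bench.
- bearing_cap: light-alloy bearing cap, a bar 100 mm long (its x) and 34 mm wide (its y); the middle 52 mm is 26 mm high, the two end ears are 12 mm high with a bolt hole each; about 0.18 kg. Symmetrical end for end. Origin: centre of its underside, z up; starts resting level on the bench.
- pad_bearing: black rubber disc, 120 mm across, 5 mm thick, fixed to the bench, with white outlines drawn on it: two circles, 66 and 30 mm across, for the bearing. Origin: centre of its underside; the outline is centred on it and the part rests 5 mm above it.
- pad_sleeve: black rubber disc, 120 mm across, 5 mm thick, fixed to the bench, with white outlines drawn on it: two circles, 46 and 30 mm across, for the sleeve. Origin: centre of its underside; the outline is centred on it and the part rests 5 mm above it.
- pad_nut: black rubber disc, 120 mm across, 5 mm thick, fixed to the bench, with white outlines drawn on it: a hexagon, 49 mm across flats, with a 28 mm circle in it, for the nut (the nut need not be turned to it). Origin: centre of its underside; the outline is centred on it and the part rests 5 mm above it.
- pad_cap: black rubber disc, 120 mm across, 5 mm thick, fixed to the bench, with white outlines drawn on it: a rectangle, 104 mm along the pad's x by 38 mm along its y, with a small circle near each end, for the bearing cap; either way round will do. Origin: centre of its underside; the outline is centred on it and the part rests 5 mm above it.
- spray_can: bystander: white spray can standing upright, 66 mm across, 150 mm high, about 0.35 kg, loose and easily knocked over. Origin: centre of its underside.
- drum: bystander: turned steel gearbox drum standing on its broad disc (88 mm across, 14 mm thick) with a stub shaft (34, then 24 mm across) upward to 70 mm, 0.8 kg, loose. Origin: centre of its underside. The ten listed things are shuffled, at least 135 mm apart centre to centre; other bench gear, under 90 mm high, lies fixed round the far and side edges, clear of them.
Things that resemble listed ones, but are neither listed nor needed, are in the scene too. What is shaped like the pad_bearing but red is not meant.

How it is judged:
At the end, for the whole second after the job is handed in: Each of the four parts lies flat (within 0.1 rad) and still on its own pad, its centre within 12 mm of the outline's centre; the bearing cap's length is within 0.21 rad (12 degrees) of its rectangle's, either way round; the spray can and the drum stand upright within 20 mm of where they began (horizontal distance between bearing and pad_bearing below 0.012 m and z of bearing in the frame of pad_bearing between 0.002 and 0.009 m and angle between each of bearing, sleeve, nut, bearing_cap's own z axis and vertical below 0.1 rad and linear speed of each of bearing, sleeve, nut, bearing_cap below 0.02 m/s and horizontal distance between sleeve and pad_sleeve below 0.012 m and z of sleeve in the frame of pad_sleeve between 0.002 and 0.009 m and horizontal distance between nut and pad_nut below 0.012 m and z of nut in the frame of pad_nut between 0.002 and 0.009 m and horizontal distance between bearing_cap and pad_cap below 0.012 m and z of bearing_cap in the frame of pad_cap between 0.002 and 0.009 m and angle between the x axis of bearing_cap and the x axis of pad_cap, either way round below 0.21 rad and distance of each of spray_can, drum from where it was at the start of the episode below 0.02 m and angle between each of spray_can, drum's own z axis and vertical below 0.15 rad); the robot touches nothing.
It fails at once if the spray can is shoved more than 20 mm or tipped over (distance of spray_can from where it was at the start of the episode above 0.02 m or angle between spray_can's own z axis and vertical above 0.3 rad).
It fails at once if the drum is shoved more than 20 mm or tipped over (distance of drum from where it was at the start of the episode above 0.02 m or angle between drum's own z axis and vertical above 0.3 rad).
It fails at once if a part is dropped (faster than 0.8 m/s within 60 mm of the bench) ((linear speed of bearing above 0.8 m/s and height (world z) of bearing below 0.06 m) or (linear speed of sleeve above 0.8 m/s and height (world z) of sleeve below 0.06 m) or (linear speed of nut above 0.8 m/s and height (world z) of nut below 0.06 m) or (linear speed of bearing_cap above 0.8 m/s and height (world z) of bearing_cap below 0.06 m)).
It also fails if it takes over 106 s, if anything falls off the work surface, if the arm or the gripper's body presses on something with over 40 N, if the wrist force passes 120 N, or if a joint passes its speed limit or range.

### The arm

A 6-joint arm with a two-finger parallel gripper is mounted at the origin on the work surface. World frame = base frame: x ahead of the robot, y to its left, z up, the work surface at z = 0. Lengths are in m, angles in rad, forces in N, time in s.
With the tool pointing down it reaches from about 0.4 to 0.925 m from the base axis. Payload 3.4 kg.
Tool frame: the origin (TCP) lies on the centre line of the jaws, within the pads' length; the fingertips stand 17 mm ahead of it and the grasp point (between the pads) lies 2 mm behind it; z points along the fingers, y is the direction in which the jaws open and shut (so a half turn about z gives the same grasp; the last joint's range is limited). The gripper opens to 85 mm and grips with 20 to 120 N. Pads are 22 mm wide; open, the fingers measure 114 mm over their backs; the gripper's body (76 mm by 85 mm) begins 54 mm behind the grasp point. The pads swing forward as they close: fully open they stand 13 mm farther back than shut.
Start: joints at [-1.214, 0.307, 1.506, -0, 1.328, -0.073], TCP at [0.24, -0.523, 0.248] pointing down, gripper open.
Joint ranges: [-3.12, 3.12], [-1.05, 2.28], [0.14, 2.33], [-1.42, 4.57], [0.1, 2.73], [-2.68, 2.68]. Speed limits (rad/s): [2.57, 2.57, 3.14, 3.14, 3.14, 3.14].

### API

Orientations are given as a unit quaternion [w, x, y, z].
In Python, from station import * gives the robot as it stands.
- The arm moves only by the tool move_arm, never from a script. Its arguments are lists of equal length, an entry for each row: "slide": the shift along the tool's x, y, z in m, a list of three; "delta_rot": the turn, a rotation vector about the tool's x, y, z in rad, a list of three; "claw": the opening, from 0 (shut) to 1 (fully open). In form: {"slide": [[x, y, z], ...], "delta_rot": [[wx, wy, wz], ...], "claw": [claw, ...]}. A call has exactly 8 rows; each row is the pose to reach, as a shift and turn from the pose measured when the call began, along the tool's axes at that moment; what a row does not reach only later rows make up. A row lasts 1/10 s, in which the tool goes at most 50 mm and 8.59 degrees, less where a joint would pass 70% of its speed; a pose out of reach is approached as far as the arm can. A call with a gripper value outside its range is refused whole. The fingers move at their own pace and stop on an object; the grip force is fixed at half the most. Time passes only in rows, so rows that repeat a pose let the fingers close, or fill a call up. It gives the time, the measured TCP pose, the force and the opening at its end, in the units of the state.
- get_state(): the state, without advancing time (a new reading comes with each control period).
- snapshot(name): name is "scene" or "top"; returns the picture (420x560x3 uint8, red, green, blue); there is no depth.
- camera_params(name): a dict with "vfov" (degrees; the focal length in pixels is half the picture's height over the tangent of half this angle, whatever the lens; pixels are square), "cx", "cy" (the principal point, pixels), "R" (3x3) and "t" (3): a world point X has camera coordinates R X + t. Camera axes: x right, y down, z forward; pixel columns grow to the right and rows downward; lengths in m; the calibration is good to about 2 mm. A picture is of the moment at which its call begins. camera_params takes no time and is no camera call.
- finish_job(): hands the job in, once; it reports no verdict.
Trained networks look in the newest picture that a camera, given by its name, has taken for a name from the list of things; names that differ only in an ending like _2 or _b are one class to them, and where a whole thing is asked for, a point or a joint stands for the part that bears it (a point fixed in the world has none). Each returns a list of dicts, best first, with "conf" (0 to 1); they miss things now and then, are a little off and sometimes report something else, mostly with a low value. They report only what shows in the picture. A call takes as long as a camera call. They do not tell look-alikes from the thing itself.
- silhouettes(query, camera): "pixels" (420x560 bool, what is visible of it) and "bbox" ([left, top, right, bottom] in pixels, round what is visible of it).
- pinpoint(query, camera): "position" ([row, column] in pixels: a listed point, or the origin of a listed thing).
The state is a dict: "t": time; "q": joint angles; "joint_vel": joint speeds; "joint_torque": joint torques, N m; "tcp_pos": TCP position; "ee_rot": TCP orientation; "ft_force": force on the tool from outside, world axes, zero at the start; "moment": the same for the moment, N m; "opening": finger opening in m.
Only numpy, scipy, OpenCV 4.12 (cv2) and the standard library are available. Lean on these libraries where they do the work, as an engineer would, in place of code of your own. Each camera call takes 0.05 s, during which the arm holds its last target. There are 200 camera calls.

## Working session

There is one attempt and no reset: what is moved stays moved. The work goes in short steps, Python scripts to look and compute and a tool call to move; the robot and the scene stay as the last step left them, time stands still between calls to the robot, and variables do not carry over. Pictures are saved under pics/ and viewed, about 12 in all and at most 16, crops included, and the job is handed in when it is done.

Besides the shell and the picture viewer there is one more tool, called after "Request:" in YAML: its name, and indented under it one key for each argument. move_arm: Moves the arm, as the interface text tells. Its arguments: {"type":"object","properties":{"slide":{"type":"array"},"delta_rot":{"type":"array"},"claw":{"type":"array"}},"required":["slide","delta_rot","claw"]}

```bash
mkdir -p pics; python3 - <<'E'
from station import *
import cv2, json
s=get_state(); print({k:(v if not hasattr(v,'tolist') else v.tolist()) for k,v in s.items()})
for n in ("top","scene"):
    p=camera_params(n); print(n,p)
    im=snapshot(n); cv2.imwrite(f"pics/{n}0.png",cv2.resize(im[:,:,::-1],(800,600),interpolation=cv2.INTER_CUBIC))
    for q in "bearing sleeve nut bearing_cap pad_bearing pad_sleeve pad_nut pad_cap spray_can drum".split():
        print(n,q,[(round(float(d["conf"]),2),[round(float(x)) for x in d["position"]]) for d in pinpoint(q,n)][:4])
E
```

```text
{'t': 0.0, 'q': [-1.2144859989983943, 0.3075432019610475, 1.5076727157771026, 5.33944202570833e-06, 1.328342914516974, -0.07348249582806901], 'joint_vel': [0.0015580808914058355, -0.0002468707090303691, 0.0004963435714591323, 0.0001469522324894243, -0.0014761137701190892, -0.0004455518317905445], 'joint_torque': [-0.0008746659477765206, -45.75565695762634, -25.191680788993835, -9.930120086210081e-05, 0.013084905222058296, -7.385310709651094e-06], 'tcp_pos': [0.23935551184948353, -0.522104506798916, 0.24739828805806868], 'ee_rot': [-0.0009736408716172079, 0.9769981543433954, 0.21324549218813682, -0.00013599445234006803], 'ft_force': [0.5559125554319773, 0.35667198697812535, -0.2675242378343779], 'moment': [-0.044696906056073, -0.005203913655600646, -0.02087353182575729], 'opening': 0.08499355963510218}
top {'vfov': 46.99260912190896, 'cx': 282.32201140734287, 'cy': 217.76756995519312, 'R': array([[ 0.0066401 , -0.99994628, -0.0079588 ],
       [-0.99628874, -0.00593235, -0.0858694 ],
       [ 0.08581757,  0.00849944, -0.99627461]]), 't': array([-0.02591098,  0.4471637 ,  1.48296075])}
[... 535 characters left out ...]
72, 'R': array([[ 0.5843315 ,  0.81145679,  0.00972491],
       [ 0.41644749, -0.28955614, -0.86181711],
       [-0.69651144,  0.5076368 , -0.50712591]]), 't': array([-0.20949555, -0.13699593,  1.33672338])}
scene bearing [(0.57, [190, 348])]
scene sleeve [(0.57, [244, 269])]
scene nut [(0.62, [227, 404]), (0.59, [252, 181]), (0.4, [256, 376])]
scene bearing_cap [(0.93, [282, 326])]
scene pad_bearing [(0.91, [254, 178]), (0.9, [225, 154]), (0.85, [224, 239]), (0.58, [264, 101])]
scene pad_sleeve [(0.95, [257, 376])]
scene pad_nut [(0.67, [217, 328])]
scene pad_cap [(0.83, [304, 163])]
scene spray_can [(0.93, [294, 252]), (0.38, [304, 165]), (0.17, [198, 408])]
scene drum [(0.78, [199, 410])]
```

View pics/top0.png

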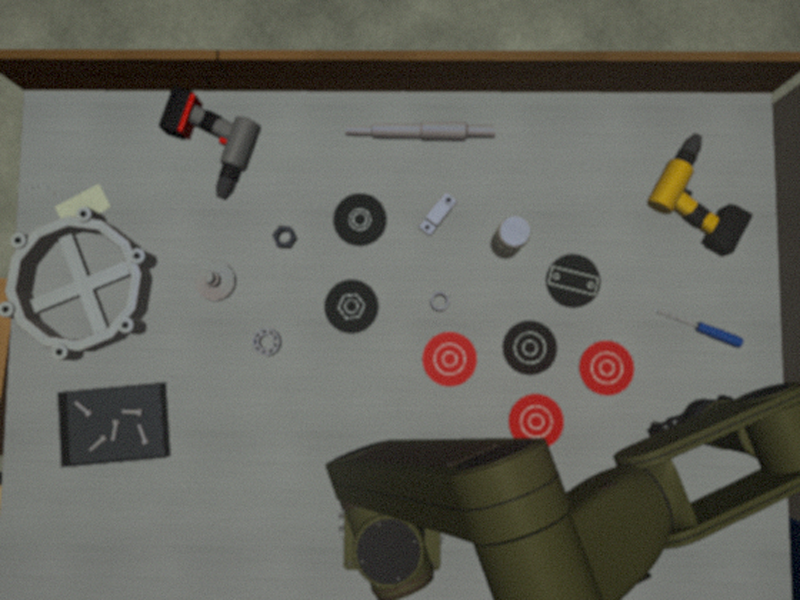

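View pics/scene0.png

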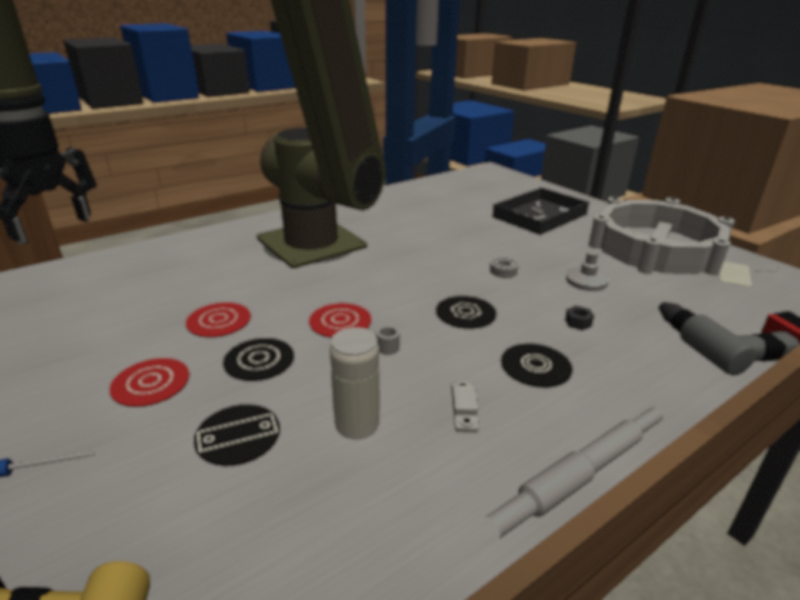

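Top picture (800x600 view pixels): bearing (267,342), sleeve (439,301), nut (285,237), cap (437,214). Pads are bearing (529,347), sleeve (360,219), nut (350,305) and cap (573,281), with the can at (510,235) and the drum at (215,281). The look-alikes are three red ring discs at (449,358), (606,367) and (536,420). The black ring pad at (529,347) should be pad_bearing, and the one at (360,219) pad_sleeve. I'll check these in a crop while fitting the models.

```bash
cat > h.py <<'E'
from station import *
import numpy as np, cv2
from scipy.optimize import least_squares
CP={n:camera_params(n) for n in ("top","scene")}
def proj(X,n):
    p=CP[n]; c=np.asarray(X)@p["R"].T+p["t"]; f=210/np.tan(np.radians(p["vfov"]/2))
    return np.c_[p["cx"]+f*c[:,0]/c[:,2], p["cy"]+f*c[:,1]/c[:,2]]
def ray(row,col,n,z):
    p=CP[n]; f=210/np.tan(np.radians(p["vfov"]/2)); d=p["R"].T@np.array([(col-p["cx"])/f,(row-p["cy"])/f,1]); o=-p["R"].T@p["t"]
    return (o+d*(z-o[2])/d[2])[:2]
def cyl(r,h,n=40,a0=0):
    a=np.arange(n)*2*np.pi/n+a0; c=np.c_[r*np.cos(a),r*np.sin(a)]
    return np.r_[np.c_[c,0*a],np.c_[c,0*a+h]]
def box(l,w,z0,z1): return np.array([[x,y,z] for x in(-l/2,l/2) for y in(-w/2,w/2) for z in(z0,z1)])
M={"bearing":cyl(.031,.024),"sleeve":cyl(.021,.036),"nut":cyl(.0245,.026),
 "bearing_cap":np.r_[box(.1,.034,0,.012),box(.052,.034,.012,.026)],
 "spray_can":cyl(.033,.15),"drum":np.r_[cyl(.044,.014),cyl(.012,.07)]}
for k in("pad_bearing","pad_sleeve","pad_nut","pad_cap"): M[k]=cyl(.06,.005)
def hullmom(pts):
    h=cv2.convexHull(pts.astype(np.float32)); m=cv2.moments(h); return np.array([m["m10"],m["m01"]])/m["m00"], m
def centroid(mask):
    ys,xs=np.nonzero(mask.astype(np.uint8)); 
    # pixel-square corners => subpixel-correct hull
    P=np.concatenate([np.c_[xs+dx,ys+dy] for dx in(-.5,.5) for dy in(-.5,.5)]); return hullmom(P)
def fit(q,mask,n,z0=0):
    c,m=centroid(mask); 
    f=lambda v: hullmom(proj(M[q]+[v[0],v[1],z0],n))[0]-c
    r=least_squares(f,ray(c[1],c[0],n,.02),x_scale=.01,diff_step=1e-4); 
    return r.x,m["m00"]/max(hullmom(proj(M[q]+[*r.x,z0],n))[1]["m00"],1)
E
python3 - <<'E'
from h import *
im={n:snapshot(n) for n in("top","scene")}
for q in M:
    for n in("top","scene"):
        for d in silhouettes(q,n)[:4]:
            if d["pixels"].sum()<15: continue
            x,a=fit(q,d["pixels"],n); b=d["bbox"]
            ex=""
            if q=="bearing_cap" and n=="top":
                r=cv2.minAreaRect(np.argwhere(d["pixels"])[:,::-1].astype(np.float32)); B=cv2.boxPoints(r)
                e=max(((B[0],B[1]),(B[1],B[2])),key=lambda e:np.linalg.norm(e[0]-e[1])); w=ray(e[1][1],e[1][0],n,.012)-ray(e[0][1],e[0][0],n,.012); ex=("yaw",np.degrees(np.arctan2(w[1],w[0])).round(1),r)
            print(q,n,round(float(d["conf"]),2),[int(v) for v in b],"xy",x.round(4),"area",round(a,2),ex)
T=im["top"][:,:,::-1]; c=[]
for r,k in((244,370),(152,252),(213,245),(197,402),(166,199),(238,186),(151,306),(210,307)):
    c.append(cv2.resize(T[r-24:r+24,k-24:k+24],(200,200),interpolation=cv2.INTER_CUBIC))
cv2.imwrite("pics/c1.png",cv2.convertScaleAbs(np.vstack([np.hstack(c[:4]),np.hstack(c[4:])]),alpha=1.5))
E
```

```text
bearing top 0.48 [175, 229, 200, 247] xy [0.3805 0.2746] area 1.06 
bearing top 0.24 [232, 135, 272, 171] xy [0.653  0.0748] area 3.32 
bearing scene 0.55 [342, 179, 362, 198] xy [0.3779 0.279 ] area 1.1 
sleeve top 0.53 [307, 205, 315, 215] xy [ 0.4795 -0.1133] area 0.17 
sleeve scene 0.78 [262, 227, 279, 247] xy [ 0.4667 -0.0953] area 0.87 
nut top 0.76 [191, 155, 203, 173] xy [0.6121 0.2406] area 0.91 
nut scene 0.58 [390, 213, 416, 232] xy [0.6091 0.244 ] area 1.17 
bearing_cap top 0.54 [294, 134, 321, 167] xy [ 0.6688 -0.0978] area 1.11 ('yaw', np.float64(-38.3), ((306.1404113769531, 148.7089080810547), (11.547639846801758, 32.16313171386719), 38.990997314453125))
spray_can top 0.97 [342, 151, 373, 177] xy [ 0.5994 -0.2445] area 0.98 
drum scene 0.89 [397, 178, 424, 204] xy [0.5163 0.3898] area 0.83 
drum scene 0.3 [303, 205, 345, 231] xy [0.4777 0.0757] area 1.09 
pad_bearing top 0.92 [406, 236, 444, 274] xy [ 0.3285 -0.4654] area 1.02 
pad_bearing top 0.87 [351, 226, 392, 260] xy [ 0.3714 -0.2989] area 1.01 
pad_bearing top 0.61 [296, 231, 331, 269] xy [ 0.3463 -0.123 ] area 1
[... 176 characters left out ...]
1 [130, 211, 174, 233] xy [ 0.2076 -0.3095] area 0.97 
pad_bearing scene 0.89 [75, 248, 127, 282] xy [ 0.3259 -0.4642] area 1.01 
pad_bearing scene 0.75 [154, 235, 205, 268] xy [ 0.3692 -0.2973] area 0.99 
pad_sleeve top 0.83 [233, 135, 269, 169] xy [0.655  0.0755] area 0.97 
pad_sleeve scene 0.86 [353, 240, 401, 268] xy [0.6519 0.0782] area 0.97 
pad_nut top 0.57 [228, 194, 264, 233] xy [0.4608 0.0929] area 1.04 
pad_nut scene 0.72 [304, 209, 346, 230] xy [0.4576 0.094 ] area 0.99 
pad_cap top 0.56 [382, 177, 418, 215] xy [ 0.5202 -0.3953] area 1.01 
pad_cap scene 0.66 [132, 280, 200, 321] xy [ 0.517  -0.3943] area 1.01 
pad_cap scene 0.66 [155, 238, 206, 264] xy [ 0.369  -0.2965] area 1.01
```

View pics/c1.png

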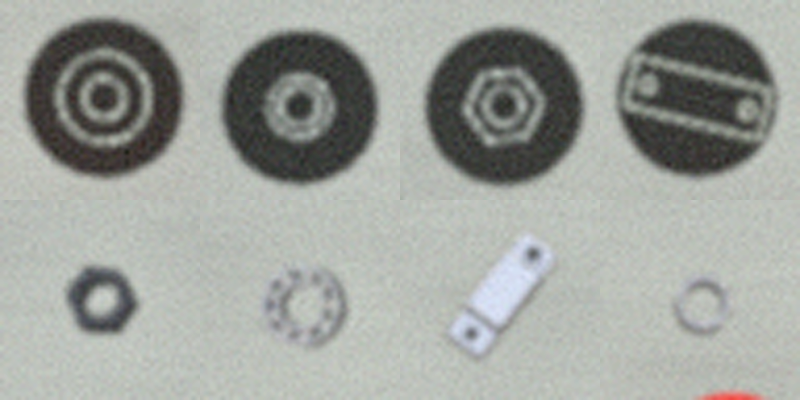

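Crops confirm the choice. The black pads show a wide ring (bearing), a small ring (sleeve), a hexagon (nut) and a rectangle (cap), and the four parts match their descriptions. Next I'll refine the sleeve position and the angles.

```bash
cat >> h.py <<'E'
def avg(n,k=6): return np.mean([snapshot(n).astype(float) for _ in range(k)],0)
E
python3 - <<'E'
from h import *
T=avg("top"); S=avg("scene"); np.save("T.npy",T); np.save("S.npy",S)
print("sleeve top ring",ray(211.2,307.5,"top",.036))
for d in pinpoint("sleeve","top")[:2]: print("pin top",d["conf"],ray(*d["position"],"top",0))
for d in pinpoint("sleeve","scene")[:2]: print("pin scene",d["conf"],ray(*d["position"],"scene",0))
# rectify patches to world at 0.5mm/px and measure angles
def rect(I,n,c,z,h=.07,s=.0005):
    g=np.arange(-h,h,s); X,Y=np.meshgrid(c[0]+g,c[1]+g); p=proj(np.c_[X.ravel(),Y.ravel(),0*X.ravel()+z],n).astype(np.float32).reshape(*X.shape,2)
    return cv2.remap(I.astype(np.float32),p[...,0],p[...,1],cv2.INTER_CUBIC)
def pca(B,s=.0005):
    n,l,st,ce=cv2.connectedComponentsWithStats(B.astype(np.uint8)); h=B.shape[0]//2
    yy,xx=np.nonzero(B); v=np.c_[xx-h,yy-h]*s; w,V=np.linalg.eigh(np.cov(v.T)); return v.mean(0).round(4),np.degrees(np.arctan2(V[1,1],V[0,1])).round(1),len(v)*s*s*1e6
for nm,I,n,c,z in(("cap",T,"top",(.669,-.098),.02),("cap",S,"scene",(.669,-.098),.02),("pad_cap",T,"top",(.5185,-.395),.005),("pad_cap",S,"scene",(.5185,-.395),.005)):
    P=rect(I,n,c,z); 
    if nm=="cap": 
        D=P[...,2]-.5*(P[...,0]+P[...,1]); G=P.mean(2); bg=np.median(G); 
        for k in(10,18): print(nm,n,pca((D-np.median(D)>k)&1>0), bg, np.percentile(D-np.median(D),[90,97,99.5]).round())
    else:
        G=P.mean(2); h=G.shape[0]//2; yy,xx=np.mgrid[:2*h,:2*h]-h; m=np.hypot(xx,yy)*.0005<.055
        th=(np.percentile(G[m],5)+np.percentile(G[m],99))/2; print(nm,n,pca((G>th)&m))
vis=np.hstack([np.clip(rect(I,n,c,z),0,255)[::-1] for I,n,c,z in((T,"top",(.611,.242),.026),(T,"top",(.474,-.105),.036),(T,"top",(.669,-.098),.012))])
vis=vis.astype(np.uint8)[...,::-1].copy()
for k in range(3): cv2.drawMarker(vis,(140+280*k,139),(0,0,255),0,8)
cv2.imwrite("pics/c2.png",cv2.resize(cv2.convertScaleAbs(vis,alpha=1.4),(798,266)))
E
```

```text
sleeve top ring [ 0.46660824 -0.10057369]
pin top 0.54 [ 0.47587259 -0.094572  ]
pin scene 0.53 [ 0.48994213 -0.11203536]
cap top (array([-0.004 ,  0.0018]), np.float64(142.9), 2671.5) 125.129745 [14. 18. 19.]
cap top (array([-0.0045,  0.0024]), np.float64(140.7), 695.5) 125.129745 [14. 18. 19.]
cap scene (array([nan, nan]), np.float64(nan), 0.0) 135.58667 [0. 1. 1.]
cap scene (array([nan, nan]), np.float64(nan), 0.0) 135.58667 [0. 1. 1.]
pad_cap top (array([0.001 , 0.0003]), np.float64(76.0), 2548.5000000000005)
pad_cap scene (array([-0.0005, -0.0008]), np.float64(75.7), 2521.5000000000005)
  avg = a.mean(axis, **keepdims_kw)
  ret = um.true_divide(
<stdin>:12: RuntimeWarning: Degrees of freedom <= 0 for slice
  c *= np.true_divide(1, fact)
  c *= np.true_divide(1, fact)
<stdin>:12: RuntimeWarning: Mean of empty slice.
```

View pics/c2.png

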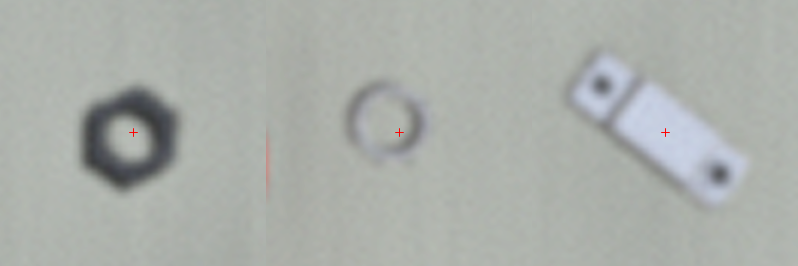

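```bash
cat > go.py <<'E'
import sys, numpy as np
from station import get_state
from scipy.spatial.transform import Rotation as Ro
s=get_state(); p=np.array(s["tcp_pos"]); w,x,y,z=s["ee_rot"]; R=Ro.from_quat([x,y,z,w])
print("t",round(s["t"],2),"tcp",p.round(4),"jaw deg",np.degrees(np.arctan2(*R.as_matrix()[[1,0],[1,1]])).round(1),"q1,q6",np.degrees([s["q"][0],s["q"][5]]).round(),"F",np.round(s["ft_force"],1),"open",round(s["opening"],4))
for a in sys.argv[1:]:   # x,y,z,jawdeg (mod 180, nearest)
    v=[float(k) for k in a.split(",")]; best=None
    for k in(0,180):
        j=np.radians(v[3]+k); Y=np.array([np.cos(j),np.sin(j),0]); Z=np.array([0,0,-1.]); T=np.c_[np.cross(Y,Z),Y,Z]
        r=(R.inv()*Ro.from_matrix(T)).as_rotvec()
        if best is None or np.linalg.norm(r)<np.linalg.norm(best): best=r
    print(a,"slide",R.inv().apply(np.array(v[:3])-p).round(4),"rot",best.round(4),"dist",np.linalg.norm(np.array(v[:3])-p).round(3))
E
python3 go.py 0.467,-0.099,0.15,-65.4 0.467,-0.099,0.15,-12
```

```text
t 2.9 tcp [ 0.2396 -0.5227  0.2483] jaw deg -65.4 q1,q6 [-70.  -4.] F [-0.1 -0.   0.5] open 0.0852
0.467,-0.099,0.15,-65.4 slide [ 0.3833 -0.2904  0.0983] rot [-0.0001 -0.      0.0004] dist 0.491
0.467,-0.099,0.15,-12 slide [ 0.3833 -0.2904  0.0983] rot [-1.000e-04 -0.000e+00 -9.316e-01] dist 0.491
```

Request:
move_arm:
  slide:
    - [0.038,-0.029,0]
    - [0.077,-0.058,0]
    - [0.115,-0.087,0]
    - [0.153,-0.116,0]
    - [0.192,-0.145,0]
    - [0.23,-0.174,0]
    - [0.268,-0.203,0]
    - [0.306,-0.232,0]
  delta_rot:
    - [0,0,0]
    - [0,0,0]
    - [0,0,0]
    - [0,0,0]
    - [0,0,0]
    - [0,0,0]
    - [0,0,0]
    - [0,0,0]
  claw: [1,1,1,1,1,1,1,1]

```text
t: 3.7
tcp_pos: [0.4217, -0.1826, 0.2487]
ee_rot: [0.0, 0.977, 0.213, 0.0]
ft_force: [1.7, 0.6, -0.1]
opening: 0.0853
```

```bash
python3 go.py 0.467,-0.099,0.10,-65.4
```

```text
t 3.7 tcp [ 0.4217 -0.1826  0.2487] jaw deg -65.4 q1,q6 [-29.  37.] F [ 1.7  0.6 -0.1] open 0.0853
0.467,-0.099,0.10,-65.4 slide [ 0.0759 -0.0573  0.1487] rot [ 0.0008 -0.0006  0.0001] dist 0.176
```

Request:
move_arm:
  slide:
    - [0.038,-0.0285,0.03]
    - [0.076,-0.057,0.06]
    - [0.076,-0.057,0.1]
    - [0.076,-0.057,0.14]
    - [0.076,-0.057,0.18]
    - [0.076,-0.057,0.206]
    - [0.076,-0.057,0.226]
    - [0.076,-0.057,0.226]
  delta_rot:
    - [0,0,0]
    - [0,0,0]
    - [0,0,0]
    - [0,0,0]
    - [0,0,0]
    - [0,0,0]
    - [0,0,0]
    - [0,0,0]
  claw: [1,1,1,1,1,1,1,1]

```text
t: 4.5
tcp_pos: [0.4655, -0.0987, 0.0204]
ee_rot: [-0.001, 0.977, 0.213, -0.002]
ft_force: [0.3, 0.5, 0.1]
opening: 0.0852
```

```bash
python3 go.py 0.467,-0.099,0.022,-65.4; python3 - <<'E'
from h import *
S=avg("scene",4); c=proj([[.467,-.099,.03]],"scene")[0].astype(int)
cv2.imwrite("pics/s1.png",cv2.convertScaleAbs(cv2.resize(S[c[1]-55:c[1]+35,c[0]-60:c[0]+60,::-1],(800,600),interpolation=cv2.INTER_CUBIC),alpha=1.4))
E
```

```text
t 4.5 tcp [ 0.4655 -0.0987  0.0204] jaw deg -65.4 q1,q6 [-17.  48.] F [0.3 0.5 0.1] open 0.0852
0.467,-0.099,0.022,-65.4 slide [ 0.0012  0.0009 -0.0016] rot [-0.0029  0.0036  0.0003] dist 0.002
```

View pics/s1.png

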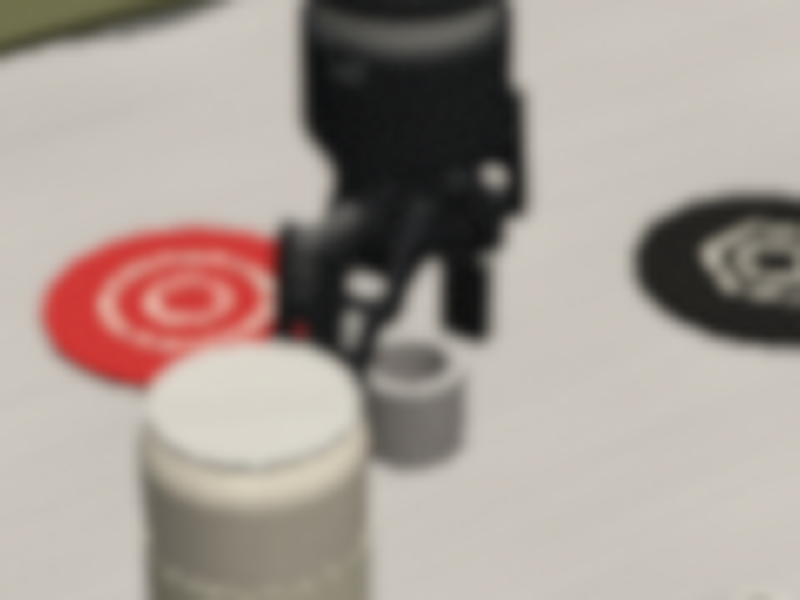

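The fingers straddle the sleeve: far fingertip at (470,335) of the crop, the near one behind the spray can, sleeve at (415,400) between them. Close now.

Request:
move_arm:
  slide:
    - [0.001,0.001,-0.002]
    - [0.001,0.001,-0.002]
    - [0.001,0.001,-0.002]
    - [0.001,0.001,-0.002]
    - [0.001,0.001,-0.002]
    - [0.001,0.001,-0.002]
    - [0.001,0.001,-0.002]
    - [0.001,0.001,-0.002]
  delta_rot:
    - [0,0,0]
    - [0,0,0]
    - [0,0,0]
    - [0,0,0]
    - [0,0,0]
    - [0,0,0]
    - [0,0,0]
    - [0,0,0]
  claw: [0.35,0.35,0.35,0.35,0.35,0.35,0.35,0.35]

```text
t: 5.5
tcp_pos: [0.4703, -0.1003, 0.0271]
ee_rot: [0.001, 0.977, 0.213, 0.002]
ft_force: [-1.9, 0.3, 9.7]
opening: 0.0407
```

```bash
python3 go.py 0.467,-0.099,0.20,-65.4 0.6535,0.077,0.20,-65.4 0.6535,0.077,0.028,-65.4
```

```text
t 5.5 tcp [ 0.4703 -0.1003  0.0271] jaw deg -65.4 q1,q6 [-17.  48.] F [-1.9  0.3  9.7] open 0.0407
0.467,-0.099,0.20,-65.4 slide [-0.0018 -0.0019 -0.1729] rot [ 0.0038 -0.004   0.0004] dist 0.173
0.6535,0.077,0.20,-65.4 slide [ 0.2411 -0.0842 -0.1723] rot [ 0.0038 -0.004   0.0004] dist 0.308
0.6535,0.077,0.028,-65.4 slide [ 0.2404 -0.0848 -0.0003] rot [ 0.0038 -0.004   0.0004] dist 0.255
```

Request:
move_arm:
  slide:
    - [0,0,-0.01]
    - [0,0,-0.03]
    - [0,0,-0.06]
    - [0,0,-0.1]
    - [0,0,-0.14]
    - [0,0,-0.172]
    - [0,0,-0.172]
    - [0,0,-0.172]
  delta_rot:
    - [0,0,0]
    - [0,0,0]
    - [0,0,0]
    - [0,0,0]
    - [0,0,0]
    - [0,0,0]
    - [0,0,0]
    - [0,0,0]
  claw: [0.35,0.35,0.35,0.35,0.35,0.35,0.35,0.35]

```text
t: 6.3
tcp_pos: [0.4693, -0.0999, 0.1999]
ee_rot: [0.002, 0.977, 0.213, 0.003]
ft_force: [-0.3, 0.9, -2.9]
opening: 0.0408
```

```bash
python3 go.py 0.6535,0.077,0.20,-65.4; python3 - <<'E'
from h import *
S=avg("scene",4); c=proj([[.467,-.099,.2]],"scene")[0].astype(int)
cv2.imwrite("pics/s2.png",cv2.convertScaleAbs(cv2.resize(S[max(0,c[1]-35):c[1]+55,c[0]-60:c[0]+60,::-1],(800,600),interpolation=cv2.INTER_CUBIC),alpha=1.4))
E
```

```text
t 6.3 tcp [ 0.4693 -0.0999  0.1999] jaw deg -65.4 q1,q6 [-17.  48.] F [-0.3  0.9 -2.9] open 0.0408
0.6535,0.077,0.20,-65.4 slide [ 0.2411 -0.0841  0.0007] rot [ 0.005  -0.0052  0.0003] dist 0.255
```

View pics/s2.png

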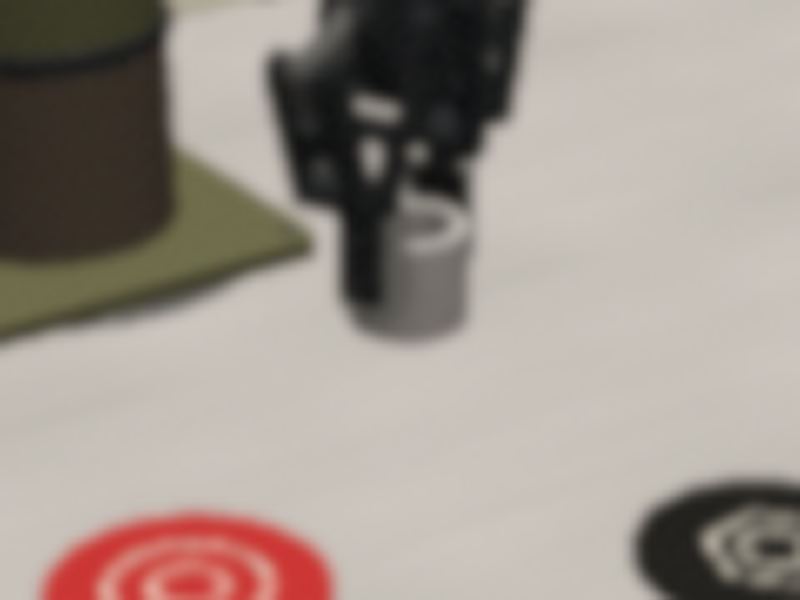

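Sleeve held upright at about (410,270) in the crop. Carry it to its pad.

Request:
move_arm:
  slide:
    - [0.03,-0.01,0]
    - [0.075,-0.026,0]
    - [0.12,-0.042,0]
    - [0.165,-0.058,0]
    - [0.21,-0.074,0.02]
    - [0.241,-0.084,0.05]
    - [0.241,-0.084,0.08]
    - [0.241,-0.084,0.1]
  delta_rot:
    - [0,0,0]
    - [0,0,0]
    - [0,0,0]
    - [0,0,0]
    - [0,0,0]
    - [0.005,-0.005,0]
    - [0.005,-0.005,0]
    - [0.005,-0.005,0]
  claw: [0.35,0.35,0.35,0.35,0.35,0.35,0.35,0.35]

```text
t: 7.3
tcp_pos: [0.6509, 0.0783, 0.0927]
ee_rot: [-0.002, 0.977, 0.214, -0.006]
ft_force: [-0.8, -0.2, -2.4]
opening: 0.0408
```

```bash
python3 go.py 0.6535,0.077,0.033,-65.4
```

```text
t 7.3 tcp [0.6509 0.0783 0.0927] jaw deg -65.3 q1,q6 [ 3. 68.] F [-0.8 -0.2 -2.4] open 0.0408
0.6535,0.077,0.033,-65.4 slide [0.0024 0.0027 0.0596] rot [-0.0061  0.01    0.0022] dist 0.06
```

Request:
move_arm:
  slide:
    - [0.002,0.002,0.01]
    - [0.002,0.002,0.02]
    - [0.002,0.003,0.03]
    - [0.002,0.003,0.038]
    - [0.002,0.003,0.046]
    - [0.002,0.003,0.052]
    - [0.002,0.003,0.054]
    - [0.002,0.003,0.054]
  delta_rot:
    - [-0.006,0.01,0]
    - [-0.006,0.01,0]
    - [-0.006,0.01,0]
    - [-0.006,0.01,0]
    - [-0.006,0.01,0]
    - [-0.006,0.01,0]
    - [-0.006,0.01,0]
    - [-0.006,0.01,0]
  claw: [0.35,0.35,0.35,0.35,0.35,0.35,0.35,0.35]

```text
t: 8.1
tcp_pos: [0.6533, 0.0765, 0.0386]
ee_rot: [-0.0, 0.977, 0.214, -0.0]
ft_force: [0.3, -0.8, -2.0]
opening: 0.0408
```

```bash
python3 go.py 0.6535,0.077,0.033,-65.4
```

```text
t 8.1 tcp [0.6533 0.0765 0.0386] jaw deg -65.3 q1,q6 [ 3. 68.] F [ 0.3 -0.8 -2. ] open 0.0408
0.6535,0.077,0.033,-65.4 slide [ 0.0004 -0.0004  0.0056] rot [-0.0001  0.      0.0022] dist 0.006
```

Request:
move_arm:
  slide:
    - [0,0,0.003]
    - [0,0,0.006]
    - [0,0,0.007]
    - [0,0,0.007]
    - [0,0,0.007]
    - [0,0,0.007]
    - [0,0,0.007]
    - [0,0,0.007]
  delta_rot:
    - [0,0,0]
    - [0,0,0]
    - [0,0,0]
    - [0,0,0]
    - [0,0,0]
    - [0,0,0]
    - [0,0,0]
    - [0,0,0]
  claw: [0.35,0.35,0.35,0.35,0.35,0.6,0.8,1]

```text
t: 8.9
tcp_pos: [0.6534, 0.0765, 0.0316]
ee_rot: [-0.0, 0.977, 0.214, 0.0]
ft_force: [-0.5, 0.2, 0.3]
opening: 0.0778
```

```bash
python3 go.py 0.610,0.241,0.22,-8 0.610,0.241,0.22,-68
```

```text
t 8.9 tcp [0.6534 0.0765 0.0316] jaw deg -65.3 q1,q6 [ 3. 68.] F [-0.5  0.2  0.3] open 0.0778
0.610,0.241,0.22,-8 slide [ 0.0294 -0.1676 -0.1884] rot [-0.000e+00 -2.000e-04 -9.996e-01] dist 0.254
0.610,0.241,0.22,-68 slide [ 0.0294 -0.1676 -0.1884] rot [-0.0001 -0.0001  0.0476] dist 0.254
```

Request:
move_arm:
  slide:
    - [0,0,-0.03]
    - [0,0,-0.07]
    - [0,0,-0.1]
    - [0.007,-0.04,-0.1]
    - [0.014,-0.085,-0.1]
    - [0.022,-0.13,-0.1]
    - [0.029,-0.168,-0.1]
    - [0.029,-0.168,-0.1]
  delta_rot:
    - [0,0,0]
    - [0,0,0]
    - [0,0,0]
    - [0,0,0.048]
    - [0,0,0.048]
    - [0,0,0.048]
    - [0,0,0.048]
    - [0,0,0.048]
  claw: [1,1,1,1,1,1,1,1]

```text
t: 9.7
tcp_pos: [0.6078, 0.2462, 0.1316]
ee_rot: [-0.001, 0.981, 0.193, 0.0]
ft_force: [0.9, 0.3, -0.6]
opening: 0.0853
```

```bash
python3 go.py 0.610,0.241,0.019,-68; python3 - <<'E'
from h import *
for n in("top","scene"):
    snapshot(n)
    for d in silhouettes("sleeve",n)[:2]:
        print(n,d["conf"],d["bbox"],*fit("sleeve",d["pixels"],n,.005))
S=avg("scene",3); c=proj([[.6535,.077,.02]],"scene")[0].astype(int)
cv2.imwrite("pics/s3.png",cv2.convertScaleAbs(cv2.resize(S[max(0,c[1]-55):c[1]+35,c[0]-60:c[0]+60,::-1],(800,600),interpolation=cv2.INTER_CUBIC),alpha=1.4))
E
```

```text
t 9.7 tcp [0.6078 0.2462 0.1316] jaw deg -67.8 q1,q6 [18. 86.] F [ 0.9  0.3 -0.6] open 0.0853
0.610,0.241,0.019,-68 slide [-0.      0.006   0.1126] rot [-0.0024 -0.0006  0.0043] dist 0.113
top 0.48 [246.1, 143.9, 262.5, 159.8] [0.65652022 0.07168966] 0.7835497794264473
scene 0.65 [366.9, 239.3, 384.5, 257.6] [0.65238623 0.07659657] 1.0098350403247645
```

View pics/s3.png

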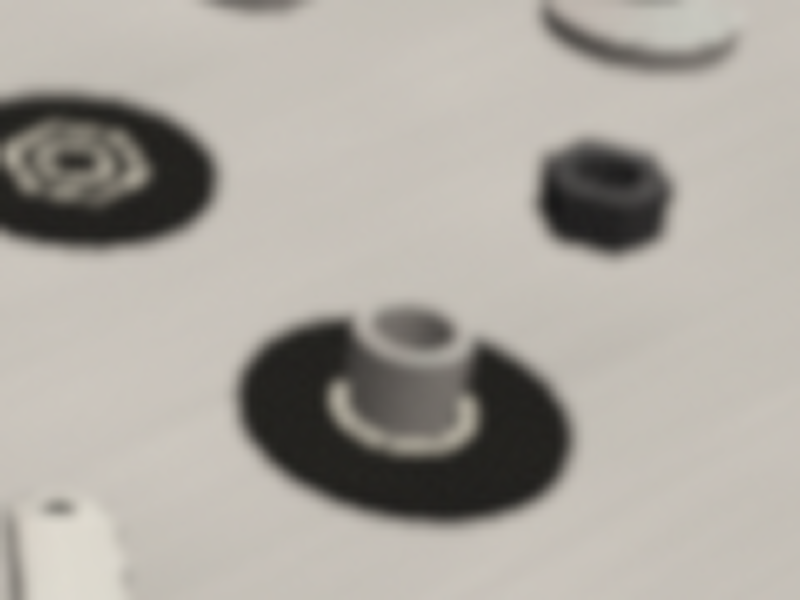

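Sleeve stands upright, centred in its ring at crop (410,430). Next the nut.

Request:
move_arm:
  slide:
    - [0,0.006,0.02]
    - [0,0.006,0.05]
    - [0,0.006,0.08]
    - [0,0.006,0.098]
    - [0,0.006,0.107]
    - [0,0.006,0.107]
    - [0,0.006,0.107]
    - [0,0.006,0.107]
  delta_rot:
    - [0,0,0.004]
    - [-0.002,0,0.004]
    - [-0.002,0,0.004]
    - [-0.002,0,0.004]
    - [-0.002,0,0.004]
    - [-0.002,0,0.004]
    - [-0.002,0,0.004]
    - [-0.002,0,0.004]
  claw: [1,1,1,1,1,1,0.8,0.4]

```text
t: 10.85
tcp_pos: [0.6133, 0.2347, 0.026]
ee_rot: [0.001, 0.982, 0.187, 0.002]
ft_force: [-0.2, 2.5, 1.9]
opening: 0.059
```

Request:
move_arm:
  slide:
    - [0,0,0]
    - [0,0,0]
    - [0,0,0]
    - [0,0,0]
    - [0,0,0]
    - [0,0,0]
    - [0,0,0]
    - [0,0,0]
  delta_rot:
    - [0,0,0]
    - [0,0,0]
    - [0,0,0]
    - [0,0,0]
    - [0,0,0]
    - [0,0,0]
    - [0,0,0]
    - [0,0,0]
  claw: [0.4,0.4,0.4,0.4,0.4,0.4,0.4,0.4]

```text
t: 11.65
tcp_pos: [0.6144, 0.2351, 0.0276]
ee_rot: [0.0, 0.982, 0.188, 0.003]
ft_force: [-0.1, -0.3, 5.2]
opening: 0.0441
```

```bash
python3 go.py 0.459,0.0935,0.12,-68
```

```text
t 11.65 tcp [0.6144 0.2351 0.0276] jaw deg -68.4 q1,q6 [17. 86.] F [-0.1 -0.3  5.2] open 0.0441
0.459,0.0935,0.12,-68 slide [-0.1961  0.0746 -0.0934] rot [ 0.002  -0.0057 -0.0066] dist 0.23
```

Request:
move_arm:
  slide:
    - [0,0,-0.015]
    - [0,0,-0.045]
    - [-0.015,0.006,-0.08]
    - [-0.05,0.019,-0.093]
    - [-0.09,0.034,-0.093]
    - [-0.13,0.05,-0.093]
    - [-0.17,0.065,-0.093]
    - [-0.196,0.075,-0.093]
  delta_rot:
    - [0,0,0]
    - [0,0,0]
    - [0,0,0]
    - [0,0,0]
    - [0,0,0]
    - [0,0,0]
    - [0,0,0]
    - [0,0,0]
  claw: [0.4,0.4,0.4,0.4,0.4,0.4,0.4,0.4]

```text
t: 12.45
tcp_pos: [0.4554, 0.0914, 0.1199]
ee_rot: [0.001, 0.982, 0.188, 0.001]
ft_force: [-0.6, 0.9, -3.2]
opening: 0.0444
```

```bash
python3 go.py 0.459,0.0935,0.036,-68.4
```

```text
t 12.45 tcp [0.4554 0.0914 0.1199] jaw deg -68.4 q1,q6 [ 6. 75.] F [-0.6  0.9 -3.2] open 0.0444
0.459,0.0935,0.036,-68.4 slide [ 0.0039 -0.0008  0.0839] rot [ 0.0019 -0.0027  0.0003] dist 0.084
```

Request:
move_arm:
  slide:
    - [0.004,-0.001,0.02]
    - [0.005,-0.001,0.045]
    - [0.005,-0.001,0.065]
    - [0.005,-0.001,0.075]
    - [0.005,-0.001,0.08]
    - [0.005,-0.001,0.082]
    - [0.005,-0.001,0.082]
    - [0.005,-0.001,0.082]
  delta_rot:
    - [0,0,0]
    - [0.002,-0.003,0]
    - [0.002,-0.003,0]
    - [0.002,-0.003,0]
    - [0.002,-0.003,0]
    - [0.002,-0.003,0]
    - [0.002,-0.003,0]
    - [0.002,-0.003,0]
  claw: [0.4,0.4,0.4,0.4,0.4,0.4,0.4,0.4]

```text
t: 13.25
tcp_pos: [0.4605, 0.0943, 0.0386]
ee_rot: [0.0, 0.982, 0.188, 0.0]
ft_force: [-0.3, -0.3, -1.9]
opening: 0.0445
```

```bash
python3 go.py 0.461,0.094,0.032,-68.4
```

```text
t 13.25 tcp [0.4605 0.0943 0.0386] jaw deg -68.4 q1,q6 [ 6. 75.] F [-0.3 -0.3 -1.9] open 0.0445
0.461,0.094,0.032,-68.4 slide [0.0004 0.0004 0.0066] rot [ 0.0003 -0.001   0.0004] dist 0.007
```

Request:
move_arm:
  slide:
    - [0,0,0.003]
    - [0,0,0.006]
    - [0,0,0.007]
    - [0,0,0.007]
    - [0,0,0.007]
    - [0,0,0.007]
    - [0,0,0.007]
    - [0,0,0.007]
  delta_rot:
    - [0,0,0]
    - [0,0,0]
    - [0,0,0]
    - [0,0,0]
    - [0,0,0]
    - [0,0,0]
    - [0,0,0]
    - [0,0,0]
  claw: [0.4,0.4,0.4,0.4,0.4,0.6,0.8,1]

```text
t: 14.05
tcp_pos: [0.4606, 0.0943, 0.0315]
ee_rot: [0.0, 0.982, 0.188, 0.001]
ft_force: [0.3, -0.0, -0.1]
opening: 0.0779
```

```bash
python3 go.py 0.379,0.277,0.10,-68.4 0.379,0.277,0.10,-40
```

```text
t 14.05 tcp [0.4606 0.0943 0.0315] jaw deg -68.4 q1,q6 [ 6. 75.] F [ 0.3 -0.  -0.1] open 0.0779
0.379,0.277,0.10,-68.4 slide [-0.0084 -0.1999 -0.0685] rot [ 0.0003 -0.0011  0.0004] dist 0.212
0.379,0.277,0.10,-40 slide [-0.0084 -0.1999 -0.0685] rot [ 0.0006 -0.001  -0.4953] dist 0.212
```

Request:
move_arm:
  slide:
    - [0,0,-0.03]
    - [0,0,-0.065]
    - [-0.002,-0.02,-0.1]
    - [-0.003,-0.065,-0.1]
    - [-0.004,-0.11,-0.1]
    - [-0.006,-0.155,-0.1]
    - [-0.008,-0.199,-0.09]
    - [-0.008,-0.199,-0.08]
  delta_rot:
    - [0,0,0]
    - [0,0,0]
    - [0,0,0]
    - [0,0,0]
    - [0,0,0]
    - [0,0,0]
    - [0,0,0]
    - [0,0,0]
  claw: [1,1,1,1,1,1,1,1]

```text
t: 14.85
tcp_pos: [0.3781, 0.2806, 0.1115]
ee_rot: [-0.001, 0.982, 0.19, 0.001]
ft_force: [0.4, -0.6, 0.5]
opening: 0.0854
```

```bash
python3 go.py 0.379,0.277,0.02,-68.4; python3 - <<'E'
from h import *
for n in("top","scene"):
    snapshot(n)
    for d in silhouettes("nut",n)[:2]:
        print(n,d["conf"],d["bbox"],*fit("nut",d["pixels"],n,.005))
T=avg("top",3); c=proj([[.459,.0935,.03]],"top")[0].astype(int)
cv2.imwrite("pics/t4.png",cv2.convertScaleAbs(cv2.resize(T[c[1]-45:c[1]+45,c[0]-80:c[0]+40,::-1],(800,600),interpolation=cv2.INTER_CUBIC),alpha=1.4))
E
```

```text
t 14.85 tcp [0.3781 0.2806 0.1115] jaw deg -68.1 q1,q6 [31. 99.] F [ 0.4 -0.6  0.5] open 0.0854
0.379,0.277,0.02,-68.4 slide [-0.0007  0.0038  0.0915] rot [-0.0017 -0.0028  0.006 ] dist 0.092
top 0.5 [237.0, 205.9, 248.9, 219.0] [0.46290999 0.09321842] 0.8956790579507917
scene 0.54 [317.1, 205.3, 335.5, 221.9] [0.45948255 0.09614738] 0.901871811261125
```

View pics/t4.png

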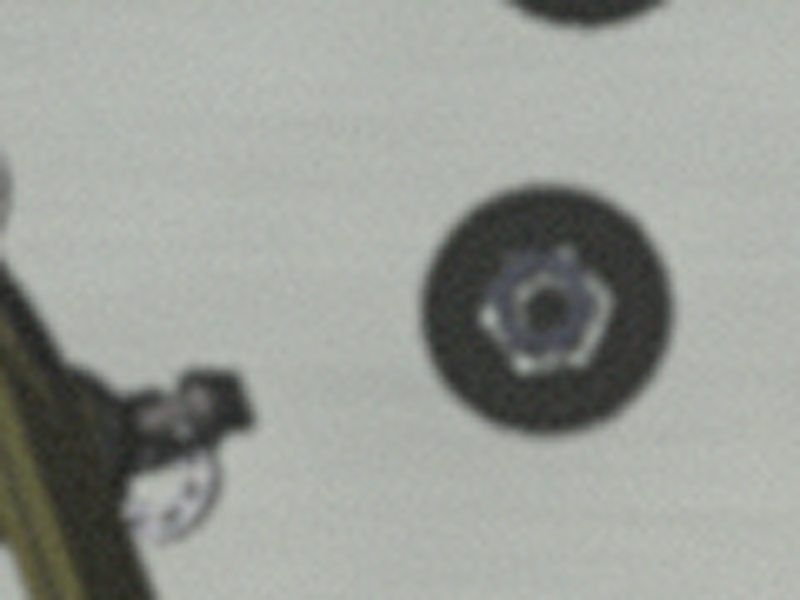

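Nut lies inside its hexagon at crop (545,305), off by about 3 mm. Now the bearing.

Request:
move_arm:
  slide:
    - [0,0.003,0.02]
    - [-0.001,0.003,0.05]
    - [-0.001,0.003,0.075]
    - [-0.001,0.003,0.087]
    - [-0.001,0.003,0.092]
    - [-0.001,0.003,0.093]
    - [-0.001,0.003,0.093]
    - [-0.001,0.003,0.093]
  delta_rot:
    - [0,0,0.006]
    - [-0.002,-0.003,0.006]
    - [-0.002,-0.003,0.006]
    - [-0.002,-0.003,0.006]
    - [-0.002,-0.003,0.006]
    - [-0.002,-0.003,0.006]
    - [-0.002,-0.003,0.006]
    - [-0.002,-0.003,0.006]
  claw: [1,1,1,1,1,1,1,1]

```text
t: 16.0
tcp_pos: [0.3816, 0.2724, 0.0195]
ee_rot: [0.001, 0.983, 0.183, 0.0]
ft_force: [-0.5, 0.5, 0.5]
opening: 0.0853
```

Request:
move_arm:
  slide:
    - [0,0,0]
    - [0,0,0]
    - [0,0,0]
    - [0,0,0]
    - [0,0,0]
    - [0,0,0]
    - [0,0,0]
    - [0,0,0]
  delta_rot:
    - [0,0,0]
    - [0,0,0]
    - [0,0,0]
    - [0,0,0]
    - [0,0,0]
    - [0,0,0]
    - [0,0,0]
    - [0,0,0]
  claw: [0.6,0.6,0.6,0.6,0.6,0.6,0.6,0.6]

```text
t: 16.8
tcp_pos: [0.3825, 0.2732, 0.0208]
ee_rot: [0.0, 0.983, 0.184, 0.002]
ft_force: [-1.2, 0.3, 9.1]
opening: 0.0592
```

```bash
python3 go.py 0.44,0.14,0.22,-68 0.45,0.1,0.22,-68  0.45,-0.1,0.22,-68
```

```text
t 16.8 tcp [0.3825 0.2732 0.0208] jaw deg -68.8 q1,q6 [30. 99.] F [-1.2  0.3  9.1] open 0.0592
0.44,0.14,0.22,-68 slide [ 0.0062  0.1453 -0.199 ] rot [ 0.0015 -0.0031 -0.0147] dist 0.246
0.45,0.1,0.22,-68 slide [ 0.0011  0.1862 -0.1989] rot [ 0.0015 -0.0031 -0.0147] dist 0.272
0.45,-0.1,0.22,-68 slide [-0.0711  0.3727 -0.1989] rot [ 0.0015 -0.0031 -0.0147] dist 0.428
```

Request:
move_arm:
  slide:
    - [0,0,-0.01]
    - [0,0,-0.03]
    - [0,0,-0.06]
    - [0,0.01,-0.1]
    - [0.001,0.05,-0.12]
    - [0.001,0.095,-0.12]
    - [0.001,0.14,-0.12]
    - [0.001,0.186,-0.12]
  delta_rot:
    - [0,0,0]
    - [0,0,0]
    - [0,0,0]
    - [0,0,0]
    - [0,0,0]
    - [0,0,0]
    - [0,0,0]
    - [0,0,0]
  claw: [0.6,0.6,0.6,0.6,0.6,0.6,0.6,0.6]

```text
t: 17.6
tcp_pos: [0.4499, 0.0987, 0.1419]
ee_rot: [0.001, 0.983, 0.184, 0.002]
ft_force: [1.8, 0.4, -2.7]
opening: 0.0587
```

```bash
python3 go.py 0.46,-0.1,0.14,-68.8 0.37,-0.298,0.14,-68.8; python3 - <<'E'
from h import *
S=avg("scene",3); c=proj([[.45,.1,.14]],"scene")[0].astype(int)
cv2.imwrite("pics/s5.png",cv2.convertScaleAbs(cv2.resize(S[max(0,c[1]-45):c[1]+45,c[0]-60:c[0]+60,::-1],(800,600),interpolation=cv2.INTER_CUBIC),alpha=1.4))
E
```

```text
t 17.6 tcp [0.4499 0.0987 0.1419] jaw deg -68.8 q1,q6 [ 7. 76.] F [ 1.8  0.4 -2.7] open 0.0587
0.46,-0.1,0.14,-68.8 slide [-0.0625  0.1888  0.002 ] rot [ 0.0017 -0.0037  0.0003] dist 0.199
0.37,-0.298,0.14,-68.8 slide [-0.2181  0.3408  0.0017] rot [ 0.0017 -0.0037  0.0003] dist 0.405
```

View pics/s5.png

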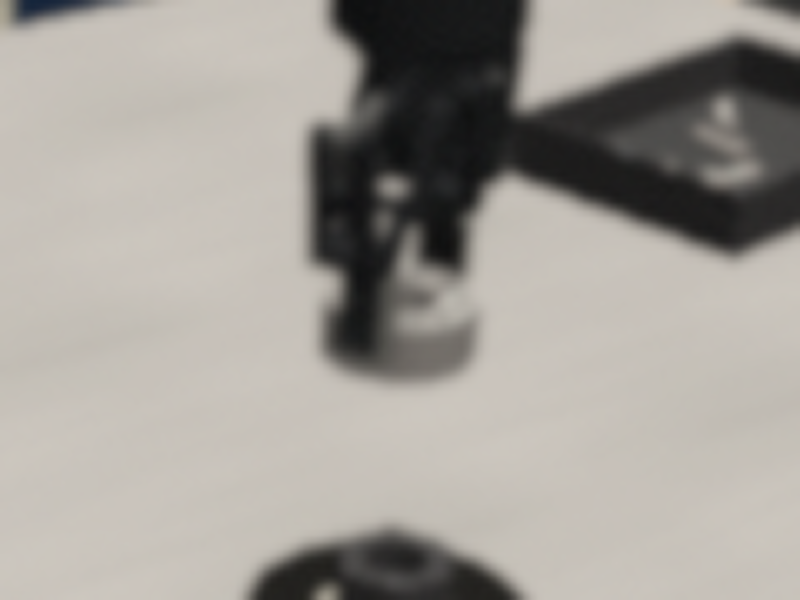

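Bearing held level at crop (400,340). Carry it on, round the base.

Request:
move_arm:
  slide:
    - [-0.013,0.038,0]
    - [-0.028,0.083,0]
    - [-0.043,0.128,0]
    - [-0.058,0.172,0]
    - [-0.085,0.21,0]
    - [-0.115,0.24,0]
    - [-0.147,0.27,0]
    - [-0.175,0.3,0]
  delta_rot:
    - [0,0,0]
    - [0,0,0]
    - [0,0,0]
    - [0,0,0]
    - [0,0,0]
    - [0,0,0]
    - [0,0,0]
    - [0,0,0]
  claw: [0.6,0.6,0.6,0.6,0.6,0.6,0.6,0.6]

```text
t: 18.55
tcp_pos: [0.3927, -0.2448, 0.1415]
ee_rot: [-0.0, 0.983, 0.182, 0.001]
ft_force: [1.3, -0.4, -1.9]
opening: 0.0588
```

```bash
python3 go.py 0.372,-0.297,0.05,-68.8
```

```text
t 18.55 tcp [ 0.3927 -0.2448  0.1415] jaw deg -69.1 q1,q6 [-37.  32.] F [ 1.3 -0.4 -1.9] open 0.0588
0.372,-0.297,0.05,-68.8 slide [-0.0383  0.0413  0.0914] rot [ 0.0004 -0.0028 -0.0047] dist 0.107
```

Request:
move_arm:
  slide:
    - [-0.02,0.021,0]
    - [-0.038,0.041,0.02]
    - [-0.038,0.041,0.05]
    - [-0.038,0.041,0.075]
    - [-0.038,0.041,0.09]
    - [-0.038,0.041,0.1]
    - [-0.038,0.041,0.105]
    - [-0.038,0.041,0.105]
  delta_rot:
    - [0,0,0]
    - [0,-0.003,0]
    - [0,-0.003,0]
    - [0,-0.003,0]
    - [0,-0.003,0]
    - [0,-0.003,0]
    - [0,-0.003,0]
    - [0,-0.003,0]
  claw: [0.6,0.6,0.6,0.6,0.6,0.6,0.6,0.6]

```text
t: 19.35
tcp_pos: [0.3724, -0.296, 0.0362]
ee_rot: [-0.0, 0.983, 0.182, -0.0]
ft_force: [0.7, -0.1, -2.9]
opening: 0.059
```

```bash
python3 go.py 0.372,-0.297,0.025,-68.8
```

```text
t 19.35 tcp [ 0.3724 -0.296   0.0362] jaw deg -69.0 q1,q6 [-44.  25.] F [ 0.7 -0.1 -2.9] open 0.059
0.372,-0.297,0.025,-68.8 slide [-0.0007  0.0008  0.0112] rot [-0.0003  0.0005 -0.0038] dist 0.011
```

Request:
move_arm:
  slide:
    - [0,0.001,0.004]
    - [0,0.001,0.008]
    - [0,0.001,0.01]
    - [0,0.001,0.011]
    - [0,0.001,0.011]
    - [0,0.001,0.011]
    - [0,0.001,0.011]
    - [0,0.001,0.011]
  delta_rot:
    - [0,0,0]
    - [0,0,0]
    - [0,0,0]
    - [0,0,0]
    - [0,0,0]
    - [0,0,0]
    - [0,0,0]
    - [0,0,0]
  claw: [0.6,0.6,0.6,0.6,0.6,0.6,0.6,0.6]

```text
t: 20.15
tcp_pos: [0.3728, -0.297, 0.0258]
ee_rot: [0.0, 0.983, 0.182, -0.0]
ft_force: [-0.8, 1.2, 5.5]
opening: 0.0588
```

Request:
move_arm:
  slide:
    - [0,0,0]
    - [0,0,0]
    - [0,0,0]
    - [0,0,0]
    - [0,0,0]
    - [0,0,-0.03]
    - [0,0,-0.07]
    - [0,0,-0.11]
  delta_rot:
    - [0,0,0]
    - [0,0,0]
    - [0,0,0]
    - [0,0,0]
    - [0,0,0]
    - [0,0,0]
    - [0,0,0]
    - [0,0,0]
  claw: [0.75,0.9,1,1,1,1,1,1]

```text
t: 20.95
tcp_pos: [0.3723, -0.2964, 0.1365]
ee_rot: [-0.001, 0.983, 0.182, -0.001]
ft_force: [0.6, 0.3, 0.6]
opening: 0.0855
```

```bash
python3 go.py 0.667,-0.097,0.25,53
```

```text
t 20.95 tcp [ 0.3723 -0.2964  0.1365] jaw deg -69.0 q1,q6 [-44.  25.] F [0.6 0.3 0.6] open 0.0855
0.667,-0.097,0.25,53 slide [ 0.3465 -0.0809 -0.1138] rot [-1.0000e-03  1.9000e-03  1.0119e+00] dist 0.374
```

Request:
move_arm:
  slide:
    - [0,0,-0.04]
    - [0,0,-0.08]
    - [0.03,-0.007,-0.114]
    - [0.073,-0.017,-0.114]
    - [0.117,-0.027,-0.114]
    - [0.16,-0.037,-0.114]
    - [0.203,-0.047,-0.114]
    - [0.247,-0.058,-0.114]
  delta_rot:
    - [0,0,0.1]
    - [0,0,0.22]
    - [0,0,0.35]
    - [0,0,0.48]
    - [0,0,0.61]
    - [0,0,0.74]
    - [0,0,0.87]
    - [0,0,1.0]
  claw: [1,1,1,1,1,1,1,1]

```text
t: 21.75
tcp_pos: [0.5834, -0.1528, 0.2501]
ee_rot: [-0.0, 0.949, -0.314, -0.001]
ft_force: [-0.7, -1.1, -0.1]
opening: 0.0856
```

```bash
python3 go.py 0.667,-0.097,0.15,53; python3 - <<'E'
from h import *
for n in("top","scene"):
    snapshot(n)
    for q in("bearing","bearing_cap"):
      for d in silhouettes(q,n)[:2]:
        print(n,q,d["conf"],d["bbox"],*fit(q,d["pixels"],n,.005 if q=="bearing" else 0))
T=avg("top",3); c=proj([[.37,-.298,.03]],"top")[0].astype(int)
cv2.imwrite("pics/t6.png",cv2.convertScaleAbs(cv2.resize(T[c[1]-30:c[1]+30,c[0]-40:c[0]+40,::-1],(400,300),interpolation=cv2.INTER_CUBIC),alpha=1.4))
E
```

```text
t 21.75 tcp [ 0.5834 -0.1528  0.2501] jaw deg -126.6 q1,q6 [-19. 108.] F [-0.7 -1.1 -0.1] open 0.0856
0.667,-0.097,0.15,53 slide [ 0.034  -0.0947  0.1   ] rot [0.0004 0.0023 0.0065] dist 0.142
top bearing 0.8 [361.7, 234.8, 386.3, 252.2] [ 0.37148216 -0.29783348] 1.0309784527724286
top bearing_cap 0.61 [295.1, 138.1, 310.0, 162.8] [ 0.65944043 -0.08115361] 0.5995012122583618
scene bearing 0.74 [165.7, 237.8, 195.2, 255.9] [ 0.3688498  -0.29652374] 0.9930140664338305
scene bearing_cap 0.85 [314.8, 262.0, 336.0, 300.1] [ 0.66547618 -0.09946053] 0.7588723072161597
scene bearing_cap 0.47 [367.0, 238.0, 386.7, 258.1] [0.63737389 0.09094576] 0.5878779625915203
```

View pics/t6.png

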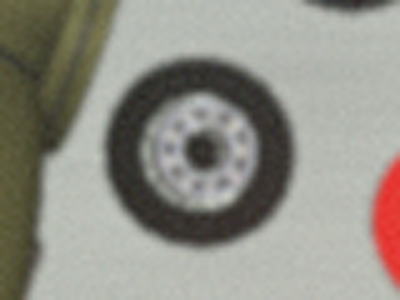

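Bearing sits centred on its pad at crop (203,150). Now the cap.

Request:
move_arm:
  slide:
    - [0.015,-0.042,0]
    - [0.03,-0.084,0.02]
    - [0.034,-0.095,0.06]
    - [0.034,-0.095,0.1]
    - [0.034,-0.095,0.14]
    - [0.034,-0.095,0.165]
    - [0.034,-0.095,0.17]
    - [0.034,-0.095,0.17]
  delta_rot:
    - [0,0,0.006]
    - [0,0,0.006]
    - [0,0.002,0.006]
    - [0,0.002,0.006]
    - [0,0.002,0.006]
    - [0,0.002,0.006]
    - [0,0.002,0.006]
    - [0,0.002,0.006]
  claw: [1,1,1,1,1,1,1,1]

```text
t: 23.0
tcp_pos: [0.6637, -0.0991, 0.0798]
ee_rot: [0.0, 0.949, -0.316, -0.001]
ft_force: [1.3, -0.8, 1.0]
opening: 0.0856
```

```bash
python3 go.py 0.667,-0.097,0.026,53
```

```text
t 23.0 tcp [ 0.6637 -0.0991  0.0798] jaw deg -126.8 q1,q6 [-12. 115.] F [ 1.3 -0.8  1. ] open 0.0856
0.667,-0.097,0.026,53 slide [ 0.0015 -0.0037  0.0538] rot [0.0012 0.0019 0.0037] dist 0.054
```

Request:
move_arm:
  slide:
    - [0.002,-0.003,0.02]
    - [0.002,-0.004,0.04]
    - [0.002,-0.004,0.05]
    - [0.002,-0.004,0.054]
    - [0.002,-0.004,0.054]
    - [0.002,-0.004,0.054]
    - [0.002,-0.004,0.054]
    - [0.002,-0.004,0.054]
  delta_rot:
    - [0.001,0.002,0.003]
    - [0.001,0.002,0.003]
    - [0.001,0.002,0.003]
    - [0.001,0.002,0.003]
    - [0.001,0.002,0.003]
    - [0.001,0.002,0.003]
    - [0.001,0.002,0.003]
    - [0.001,0.002,0.003]
  claw: [1,1,1,1,0.8,0.6,0.4,0.25]

```text
t: 23.8
tcp_pos: [0.6686, -0.0972, 0.0272]
ee_rot: [-0.0, 0.948, -0.317, 0.001]
ft_force: [2.6, -1.0, -1.4]
opening: 0.0326
```

Request:
move_arm:
  slide:
    - [0,0,0]
    - [0,0,0]
    - [0,0,0]
    - [0,0,0]
    - [0,0,0]
    - [0,0,0]
    - [0,0,0]
    - [0,0,0]
  delta_rot:
    - [0,0,0]
    - [0,0,0]
    - [0,0,0]
    - [0,0,0]
    - [0,0,0]
    - [0,0,0]
    - [0,0,0]
    - [0,0,0]
  claw: [0.25,0.25,0.25,0.25,0.25,0.25,0.25,0.25]

```text
t: 24.6
tcp_pos: [0.6685, -0.0972, 0.0271]
ee_rot: [-0.0, 0.948, -0.317, 0.001]
ft_force: [-0.4, -1.0, -1.5]
opening: 0.033
```

```bash
python3 go.py 0.667,-0.097,0.26,53 0.5185,-0.395,0.26,-14.1
```

```text
t 24.6 tcp [ 0.6685 -0.0972  0.0271] jaw deg -127.0 q1,q6 [-12. 115.] F [-0.4 -1.  -1.5] open 0.033
0.667,-0.097,0.26,53 slide [-0.0009  0.0005 -0.2329] rot [-0.0009 -0.002   0.0006] dist 0.233
0.5185,-0.395,0.26,-14.1 slide [ 0.0597  0.3279 -0.2331] rot [-0.002  -0.0013  1.1717] dist 0.407
```

Request:
move_arm:
  slide:
    - [0,0,-0.012]
    - [0,0,-0.04]
    - [0,0,-0.075]
    - [0,0,-0.115]
    - [0,0,-0.155]
    - [0,0,-0.195]
    - [0,0,-0.225]
    - [0,0,-0.233]
  delta_rot:
    - [0,0,0]
    - [0,0,0]
    - [0,0,-0.1]
    - [0,0,-0.23]
    - [0,0,-0.36]
    - [0,0,-0.49]
    - [0,0,-0.62]
    - [0,0,-0.75]
  claw: [0.25,0.25,0.25,0.25,0.25,0.25,0.25,0.25]

```text
t: 25.4
tcp_pos: [0.6701, -0.0975, 0.2665]
ee_rot: [0.002, 0.998, 0.055, 0.006]
ft_force: [-0.5, -0.4, -2.4]
opening: 0.0326
```

```bash
python3 go.py 0.5185,-0.395,0.26,-14.1; python3 - <<'E'
from h import *
S=avg("scene",3); c=proj([[.667,-.097,.25]],"scene")[0].astype(int)
cv2.imwrite("pics/s7.png",cv2.convertScaleAbs(cv2.resize(S[max(0,c[1]-45):c[1]+45,c[0]-60:c[0]+60,::-1],(600,450),interpolation=cv2.INTER_CUBIC),alpha=1.4))
E
```

```text
t 25.4 tcp [ 0.6701 -0.0975  0.2665] jaw deg -83.7 q1,q6 [-12.  72.] F [-0.5 -0.4 -2.4] open 0.0326
0.5185,-0.395,0.26,-14.1 slide [-0.1835  0.279   0.0055] rot [ 0.0102 -0.0076 -1.2145] dist 0.334
```

View pics/s7.png

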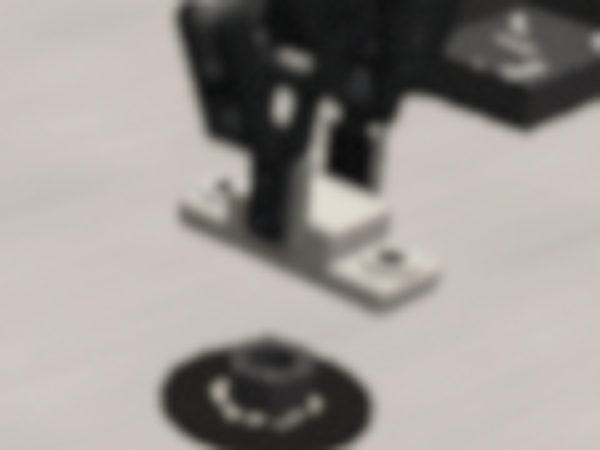

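Cap held level at crop (310,240). Carry it high past the can.

Request:
move_arm:
  slide:
    - [-0.022,0.033,0]
    - [-0.045,0.068,0]
    - [-0.069,0.105,0]
    - [-0.093,0.142,0]
    - [-0.117,0.179,0]
    - [-0.142,0.215,0]
    - [-0.165,0.25,0]
    - [-0.183,0.279,0]
  delta_rot:
    - [0,0,-0.14]
    - [0,0,-0.28]
    - [0,0,-0.42]
    - [0,0,-0.56]
    - [0,0,-0.7]
    - [0,0,-0.84]
    - [0,0,-0.98]
    - [0,0,-1.12]
  claw: [0.25,0.25,0.25,0.25,0.25,0.25,0.25,0.25]

```text
t: 26.35
tcp_pos: [0.5122, -0.3947, 0.2595]
ee_rot: [0.0, 0.819, 0.574, 0.001]
ft_force: [1.5, 0.0, -0.8]
opening: 0.0328
```

```bash
python3 go.py 0.5185,-0.395,0.10,-14.1
```

```text
t 26.35 tcp [ 0.5122 -0.3947  0.2595] jaw deg -19.9 q1,q6 [-41. -22.] F [ 1.5  0.  -0.8] open 0.0328
0.5185,-0.395,0.10,-14.1 slide [0.0017 0.0058 0.1595] rot [ 0.0014 -0.0012 -0.1014] dist 0.16
```

Request:
move_arm:
  slide:
    - [0.002,0.006,0.02]
    - [0.002,0.006,0.055]
    - [0.002,0.006,0.095]
    - [0.002,0.006,0.13]
    - [0.002,0.006,0.16]
    - [0.002,0.006,0.18]
    - [0.002,0.006,0.19]
    - [0.002,0.006,0.19]
  delta_rot:
    - [0,0,-0.1]
    - [0.001,-0.001,-0.1]
    - [0.001,-0.001,-0.1]
    - [0.001,-0.001,-0.1]
    - [0.001,-0.001,-0.1]
    - [0.001,-0.001,-0.1]
    - [0.001,-0.001,-0.1]
    - [0.001,-0.001,-0.1]
  claw: [0.25,0.25,0.25,0.25,0.25,0.25,0.25,0.25]

```text
t: 27.15
tcp_pos: [0.5173, -0.3934, 0.0669]
ee_rot: [-0.003, 0.789, 0.614, -0.0]
ft_force: [0.0, -0.5, -1.6]
opening: 0.0324
```

```bash
python3 go.py 0.5185,-0.395,0.032,-14.1
```

```text
t 27.15 tcp [ 0.5173 -0.3934  0.0669] jaw deg -14.3 q1,q6 [-41. -27.] F [ 0.  -0.5 -1.6] open 0.0324
0.5185,-0.395,0.032,-14.1 slide [-0.0013  0.0017  0.0349] rot [-0.0045 -0.0027 -0.003 ] dist 0.035
```

Request:
move_arm:
  slide:
    - [-0.001,0.001,0.01]
    - [-0.001,0.002,0.018]
    - [-0.001,0.002,0.025]
    - [-0.001,0.002,0.03]
    - [-0.001,0.002,0.033]
    - [-0.001,0.002,0.035]
    - [-0.001,0.002,0.035]
    - [-0.001,0.002,0.035]
  delta_rot:
    - [-0.004,-0.003,-0.003]
    - [-0.004,-0.003,-0.003]
    - [-0.004,-0.003,-0.003]
    - [-0.004,-0.003,-0.003]
    - [-0.004,-0.003,-0.003]
    - [-0.004,-0.003,-0.003]
    - [-0.004,-0.003,-0.003]
    - [-0.004,-0.003,-0.003]
  claw: [0.25,0.25,0.25,0.25,0.25,0.25,0.25,0.25]

```text
t: 27.95
tcp_pos: [0.5191, -0.395, 0.0322]
ee_rot: [0.0, 0.789, 0.615, -0.0]
ft_force: [-0.1, -0.2, -1.6]
opening: 0.0328
```

```bash
python3 go.py 0.5185,-0.395,0.031,-14.1
```

```text
t 27.95 tcp [ 0.5191 -0.395   0.0322] jaw deg -14.1 q1,q6 [-41. -27.] F [-0.1 -0.2 -1.6] open 0.0328
0.5185,-0.395,0.031,-14.1 slide [-0.0002 -0.0006  0.0012] rot [ 0.0002  0.0007 -0.    ] dist 0.001
```

Request:
move_arm:
  slide:
    - [0,0,0.001]
    - [0,0,0.002]
    - [0,0,0.003]
    - [0,0,0.003]
    - [0,0,0.003]
    - [0,0,0.003]
    - [0,0,0.003]
    - [0,0,0.003]
  delta_rot:
    - [0,0,0]
    - [0,0,0]
    - [0,0,0]
    - [0,0,0]
    - [0,0,0]
    - [0,0,0]
    - [0,0,0]
    - [0,0,0]
  claw: [0.25,0.25,0.25,0.25,0.25,0.25,0.25,0.25]

```text
t: 28.75
tcp_pos: [0.5192, -0.395, 0.032]
ee_rot: [0.001, 0.789, 0.615, -0.0]
ft_force: [-3.0, 4.3, 14.9]
opening: 0.0326
```

In contact (about 15 N). Release and retreat.

Request:
move_arm:
  slide:
    - [0,0,0]
    - [0,0,0]
    - [0,0,0]
    - [0,0,0]
    - [0,0,0]
    - [0,0,-0.03]
    - [0,0,-0.07]
    - [0,0,-0.11]
  delta_rot:
    - [0,0,0]
    - [0,0,0]
    - [0,0,0]
    - [0,0,0]
    - [0,0,0]
    - [0,0,0]
    - [0,0,0]
    - [0,0,0]
  claw: [0.45,0.7,1,1,1,1,1,1]

```text
t: 29.55
tcp_pos: [0.5185, -0.3944, 0.142]
ee_rot: [-0.0, 0.789, 0.615, -0.0]
ft_force: [-0.0, -0.4, 0.1]
opening: 0.0853
```

Request:
move_arm:
  slide:
    - [0,0,-0.04]
    - [0,0,-0.08]
    - [0,0,-0.12]
    - [0,0.04,-0.12]
    - [-0.03,0.02,-0.12]
    - [-0.07,0,-0.12]
    - [-0.11,0,-0.12]
    - [-0.11,0,-0.12]
  delta_rot:
    - [0,0,0]
    - [0,0,0]
    - [0,0,0]
    - [0,0,0]
    - [0,0,0]
    - [0,0,0]
    - [0,0,0]
    - [0,0,0]
  claw: [1,1,1,1,1,1,1,1]

```text
t: 30.35
tcp_pos: [0.4897, -0.5061, 0.2612]
ee_rot: [0.0, 0.79, 0.613, -0.002]
ft_force: [0.4, -0.0, -0.9]
opening: 0.0854
```

```bash
python3 go.py; python3 - <<'E'
from h import *
for n in("top","scene"):
    snapshot(n)
    for q,p in(("bearing",(.370,-.298)),("sleeve",(.6535,.077)),("nut",(.459,.0935)),("bearing_cap",(.5185,-.395)),("spray_can",0),("drum",0)):
      for d in silhouettes(q,n)[:1]:
        x,a=fit(q,d["pixels"],n,.005 if p else 0); print(n,q,round(float(d["conf"]),2),x.round(4),"area",round(a,2),"err",np.round(x-np.array(p),4) if p else "")
T=avg("top",3);S=avg("scene",3)
cv2.imwrite("pics/f1.png",cv2.convertScaleAbs(cv2.resize(T[100:310,120:480,::-1],(800,467),interpolation=cv2.INTER_CUBIC),alpha=1.4))
cv2.imwrite("pics/f2.png",cv2.convertScaleAbs(cv2.resize(S[160:340,60:440,::-1],(800,379),interpolation=cv2.INTER_CUBIC),alpha=1.4))
E
```

```text
t 30.35 tcp [ 0.4897 -0.5061  0.2612] jaw deg -14.4 q1,q6 [-49. -35.] F [ 0.4 -0.  -0.9] open 0.0854
top bearing 0.42 [ 0.3819 -0.3101] area 0.49 err [ 0.0119 -0.0121]
top nut 0.68 [0.4601 0.0936] area 0.98 err [0.0011 0.0001]
top bearing_cap 0.82 [ 0.52  -0.398] area 1.06 err [ 0.0015 -0.003 ]
top spray_can 0.59 [ 0.5981 -0.2454] area 0.93 err 
top drum 0.93 [0.5162 0.3924] area 1.02 err 
scene bearing 0.65 [ 0.3711 -0.2973] area 0.94 err [0.0011 0.0007]
scene sleeve 0.68 [0.6525 0.0783] area 0.95 err [-0.001   0.0013]
scene nut 0.83 [0.4595 0.0955] area 0.96 err [0.0005 0.002 ]
scene bearing_cap 0.65 [ 0.5096 -0.3986] area 1.28 err [-0.0089 -0.0036]
scene spray_can 0.96 [ 0.5984 -0.2447] area 0.97 err 
scene drum 0.96 [0.5176 0.3888] area 0.94 err
```

View pics/f1.png

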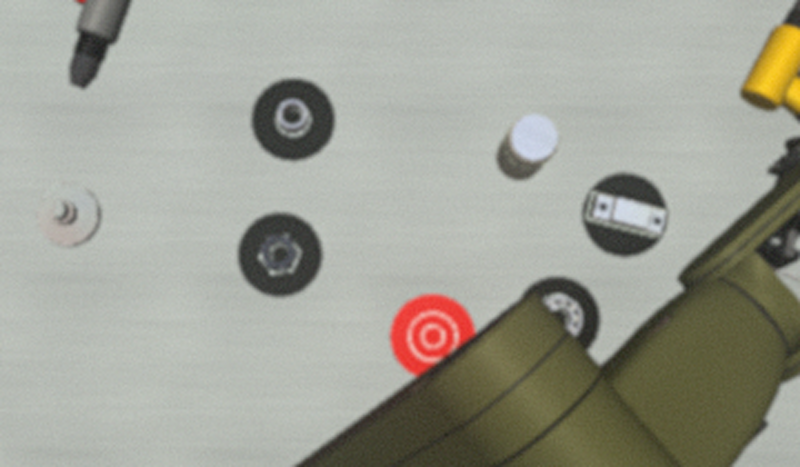

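View pics/f2.png

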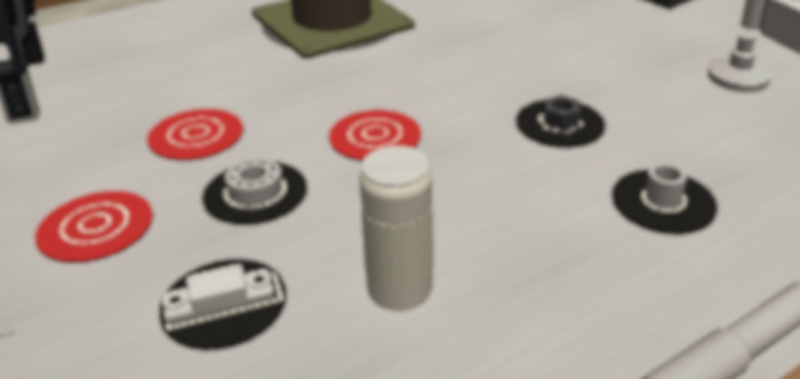

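The four parts look right. I'll check the cap more closely, since its front outline line in the scene view leaves a visible gap.

```bash
python3 - <<'E'
from h import *
out=[]
for n in("top","scene"):
    I=avg(n,4)[:,:,::-1]; c=proj([[.5185,-.395,.01]],n)[0].astype(int); k=10
    P=cv2.resize(cv2.convertScaleAbs(I[c[1]-28:c[1]+28,c[0]-38:c[0]+38],alpha=1.4),None,fx=k,fy=k,interpolation=cv2.INTER_CUBIC)
    a=np.radians(75.9); R=np.array([[np.cos(a),-np.sin(a)],[np.sin(a),np.cos(a)]])
    for z,l,w,col in((.005,.1,.034,(0,0,255)),(.031,.052,.034,(255,0,0))):
        q=np.array([[-1,-1],[1,-1],[1,1],[-1,1]])*[l/2,w/2]@R.T+[.5185,-.395]
        u=(proj(np.c_[q,[z]*4],n)-(c-[38,28])+.5)*k
        cv2.polylines(P,[u.astype(int)],True,col,1)
    out.append(cv2.resize(P,(400,295)))
cv2.imwrite("pics/f3.png",np.hstack(out))
E
```

```text
(no output)
```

View pics/f3.png

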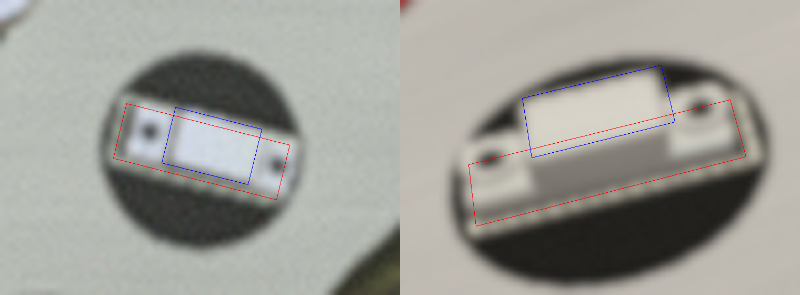

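```bash
python3 -c "
from station import *
print(finish_job())"
```

```text
the job is handed in; nothing more can be done
None
```

I set all four parts on their own pads, flat and released, and handed the job in at about 31 s of the 106 s. No verdict was reported. Last checks, against the pad positions I measured:

| Item | Last check |
|---|---|
| Bearing | about 2 mm off centre |
| Sleeve | about 2–4 mm off centre |
| Nut | about 1–2 mm off centre |
| Bearing cap | about 4 mm off centre along its length; lined up with its rectangle in both views |
| Spray can and drum | upright and where they started, within about 2 mm |

Three readings disagreed:
- **Bearing, top view:** this final reading was off by 17 mm, but the arm was hiding the bearing. The unobstructed top view taken just after placing it showed 1–2 mm.
- **Cap, scene view:** this final reading said about 10 mm, but its outline had also taken in the white rectangle. I relied on the overlays of both views instead.
- **Sleeve, top view:** the detector missed it in the final top check, so its figure comes from the final scene view and the views just after placing.

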